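Close and latch the tea canister

TASK

Close the pewter tea canister: with a fingertip, push the arm of its lid clockwise (seen from above) until the arm points straight at the brass latch post, then push the brass latch bar clockwise until it lies over the end of the arm and points straight at the middle of the lid. Only push: do not lift the canister out of its stand, and leave the whisks, dishes and the other containers where they are.

Things in the scene. Friction and masses are not known exactly. Their poses are not given: they have to be found in the camera images.
- stand: Fixed cedar base board, 110 x 290 x 20 mm high, that carries the canister and the latch post; its place and yaw vary. Its origin is on the table surface under the canister's axis, z up; the latch post stands 180 mm from the origin along the board's own -y axis. A thin white line on the board runs from the canister to the post.
- lid_axis (a point): Point on the vertical turning axis of the lid, 122 mm above the table. The pewter canister is 84 mm across, its body from 20 to 102 mm above the table; the lid (76 mm across, grey pewter) lies on it from 102 to 114 mm, with a hub 36 mm across up to 122 mm.
- lid_push (a point): Middle of the lid's arm, 80 mm out from the lid axis, 119 mm above the table. The arm is a dark pewter bar 14 mm wide and 14 mm high (112 to 126 mm above the table) that reaches from the lid axis to 105 mm out; outside the canister's wall (beyond 42 mm) there is free air below it down to the base board at 20 mm.
- lid (a joint): Angle of the lid (rad): 0 = the arm points straight at the latch post (closed); positive = open, turned counterclockwise seen from above. Starts between 0.9 and 1.9. Turns about a fixed vertical axis with dry friction of 0.15 N m, stays where it is left, and has no stop at 0: it can be pushed past (stops at -0.8 and 2.6).
- latch_pivot (a point): Point on the vertical axis of the latch, 139 mm above the table. The brass post is 16 mm in diameter and rises to 130 mm; the latch bar turns on top of it about a 26 mm round boss.
- latch_push (a point): Middle of the brass latch bar 50 mm out from its pivot, 139 mm above the table. The bar is 12 mm wide and 18 mm high (130 to 148 mm above the table) and reaches from the pivot to 95 mm out. Latched, its last 20 mm lie over the end of the closed lid's arm, 4 mm above it: a finger pushing the bar within about 55 mm of the pivot passes outside the arm's end and does not touch the arm.
- latch (a joint): Angle of the latch (rad): 0 = the bar points straight at the lid axis (latched); positive = open, turned counterclockwise seen from above. Starts between 1.1 and 1.9. Dry friction of 0.06 N m, stays where it is left, no stop at 0 (stops at -0.8 and 2.3).
- canister (a joint): How far the canister has been lifted out of the stand (m); 0 = seated. It weighs about 1.3 kg with its lid, is held only by its weight and cannot turn or tip in the stand.
- whisk_a: Bamboo whisk standing head-up, 30 mm across at the foot, 50 mm at the head, 108 mm tall, loose; origin under its foot. Leave alone.
- whisk_b: The other bamboo whisk, the same. Leave alone.
- whisk_holder: White porcelain whisk holder, 60 mm across, 76 mm tall, loose; origin under its foot. Leave alone.
- sweets_dish: Speckled stoneware sweets dish, 136 mm across, 24 mm tall with sweets up to 32 mm, loose; origin under its middle. Leave alone.
- copper_canister: Copper canister with a plain lid, no arm, 78 mm across, 98 mm tall, loose; origin under its middle. Leave alone.
- tea_bowl: Dark tea bowl, 116 mm across, 70 mm tall, loose; origin under its middle. Leave alone.
- caddy: Dark red lacquered tea caddy, 66 mm across, 66 mm tall, loose; origin under its middle. Leave alone.

How it is judged:
By the outcome, as a careful person would: the job done as asked, in the order asked, and still so for the second after the job is handed in, with the robot touching nothing.
It also fails if it takes over 54 s, if anything falls off the work surface, if the arm or the gripper's body presses on something with over 40 N, if the wrist force passes 120 N, or if a joint passes its speed limit or range.

ROBOT

A 6-joint arm with a two-finger parallel gripper is mounted at the origin on the work surface. World frame = base frame: x ahead of the robot, y to its left, z up, the work surface at z = 0. Lengths are in mm, angles in rad, forces in N, time in s.
With the tool pointing down it reaches from about 300 to 875 mm from the base axis. Payload 6.4 kg.
Tool frame: the origin (TCP) lies at the very end of the fingers, on their centre line; the grasp point (between the pads) lies manip.tcp_to_grasp behind it (manip.tcp_to_grasp is the distance from the TCP to the grasp point, in mm); z points along the fingers, x is the direction in which the jaws open and shut, and the axes are right-handed (so a half turn about z gives the same grasp; the last joint's range is limited). The gripper opens to 85 mm and grips with 20 to 120 N. Pads are 22 mm wide; open, the fingers measure 114 mm over their backs; the gripper's body (76 mm by 85 mm) begins 54 mm behind the grasp point. The pads swing forward as they close: fully open they stand 13 mm farther back than shut.
Start: joints at [1.031, 0.181, 1.607, -0, 1.354, -0.206], TCP at [188.379, 543.281, 231.288] pointing down, gripper open.
Joint ranges: [-2.99, 2.99], [-0.89, 2.07], [0.3, 2.58], [-1.14, 4.28], [0, 2.63], [-3.12, 3.12]. Speed limits (rad/s): [2.57, 2.57, 3.01, 3.14, 3.14, 3.14].

INTERFACE

Orientations are given as a rotation vector (axis times angle).
In Python, from workcell import manip gives the robot as it stands. The module is installed in compiled form; this text tells all that it offers.
- The arm moves only by the tool jog_arm, never from a script. Its argument "rows" is a list that holds one entry, the list of rows, each a list of 5 numbers: the opening in per cent of the stroke, from 0 (shut) to 100 (fully open), then the shift along the tool's x, y, z in cm, then the turn about the tool's z in rad. In form: [[[hand, x, y, z, yaw], ...]]. A call has 1 to 12 rows; each row shifts and turns the commanded pose from where the row before left it, along the tool's axes as they then stand; what a row does not reach is not made up. A row lasts 1/12 s, in which the tool goes at most 41.7 mm and 7.16 degrees, less where a joint would pass 70% of its speed; a pose out of reach is approached as far as the arm can. A call with a gripper value outside its range is refused whole. The fingers move at their own pace and stop on an object; "force" is the grip in N (left out, the last holds). Time passes only in rows, so rows that do not move let the fingers close. It gives the time, the measured TCP pose, the force and the opening at its end, in the units of the state.
- manip.sense(): the state, without advancing time (a new reading comes with each control period).
- manip.snapshot(name): name is "scene" or "top" or "wrist"; returns the picture (480x640x3 uint8, red, green, blue); there is no depth.
- manip.camera_model(name): a dict with "camera_matrix" (3x3 intrinsics, pixels), "dist" ([k1, k2, p1, p2, k3] as OpenCV has them; the pictures are not rectified), "origin" and "orientation" of the camera in the world. Camera axes: x right, y down, z forward; pixel columns grow to the right and rows downward; lengths in mm; the calibration is good to about 2 mm. A picture is of the moment at which its call begins: read the wrist's pose just before it. camera_model takes no time and is no camera call; for the wrist camera it gives the pose at the moment of the call.
- manip.finish_job(): hands the job in, once; it reports no verdict.
Trained networks look in the newest picture that a camera, given by its name, has taken for a name from the list of things; names that differ only in an ending like _2 or _b are one class to them, and where a whole thing is asked for, a point or a joint stands for the part that bears it (a point fixed in the world has none). Each returns a list of dicts, best first, with "score" (0 to 1); they miss things now and then, are a little off and sometimes report something else, mostly with a low value. They report only what shows in the picture. A call takes as long as a camera call.
- manip.masks_of(camera, name): "mask" (480x640 bool, what is visible of it) and "location" ([column, row] in pixels, amid what is visible of it).
- manip.tip_of(camera, name): "location" ([column, row] in pixels: a listed point, or the origin of a listed thing).
The state is a dict: "time": time; "joint_positions": joint angles; "qvel": joint speeds; "tau": joint torques, N m; "position": TCP position; "tcp_rot": TCP orientation; "ft_force": force on the tool from outside, world axes, zero at the start; "wrist_torque": the same for the moment, N m; "gripper_width": opening from 0.0 (shut) to 1.0 (fully open).
Only numpy, scipy, OpenCV 4.12 (cv2) and the standard library are available. Lean on these libraries where they do the work, as an engineer would, in place of code of your own. Each camera call takes 0.05 s, during which the arm holds its last target.

## Working session

There is one attempt and no reset: what is moved stays moved. The work goes in short steps, Python scripts to look and compute and a tool call to move; the robot and the scene stay as the last step left them, time stands still between calls to the robot, and variables do not carry over. Pictures are saved under pics/ and viewed, and the job is handed in when it is done.

Besides the shell and the picture viewer there is one more tool, called as name(argument=value, ...), one argument or row to a line, values as JSON. jog_arm: Moves the arm, as the interface text tells. Its arguments: {"type":"object","properties":{"rows":{"type":"array","items":{"type":"array","items":{"type":"array","items":{"type":"number"}}}},"force":{"type":"number"}},"required":["rows"]}

```bash
mkdir -p pics; python3 - <<'E'
from workcell import manip
import cv2
s=manip.sense(); print(s)
print(manip.tcp_to_grasp)
for c in ["top","scene"]:
    im=manip.snapshot(c); cv2.imwrite(f"pics/{c}0.png",im[:,:,::-1])
    m=manip.camera_model(c); print(c,m)
    for n in ["lid_axis","lid_push","latch_pivot","latch_push","stand"]:
        print(n,[(round(d['score'],2),d['location']) for d in manip.tip_of(c,n)[:3]])
E
```

```text
{'time': 0.0, 'joint_positions': array([ 1.03074208e+00,  1.81551020e-01,  1.60798811e+00,  3.27650529e-06,
        1.35379711e+00, -2.06279960e-01]), 'qvel': array([-7.03469704e-04, -3.23282712e-04,  6.45356477e-05, -1.38474809e-03,
        1.34564949e-03,  3.56161073e-04]), 'tau': array([-2.21005248e-03, -4.44854379e+01, -3.51340020e+01, -4.56611569e-04,
        8.86746333e-03, -5.34723438e-05]), 'position': array([188.06323963, 542.80189796, 230.38815476]), 'tcp_rot': array([ 2.55902275e+00,  1.82116179e+00, -2.51084285e-03]), 'ft_force': array([-0.28241841, -0.88938894, -0.61125928]), 'wrist_torque': array([-0.00206008,  0.0472217 ,  0.00544456]), 'gripper_width': 0.9987119956727959}
18.700000000000003
top {'camera_matrix': array([[468.54350865,   0.        , 316.11760327],
       [  0.        , 468.54350865, 242.44312859],
       [  0.        ,   0.        ,   1.        ]]), 'dist': array([0.00684877, 0.        , 0.        , 0.        , 0.        ]), 'origin': array([483.79729193,  75.1116678 , 995.76652585]), 'orientation': array([-2.19957477,  2.14319102, -0.08631515])}
lid_axis [(0.66, [298.6, 271.7])]
lid_push [(0.62, [314.1, 227.6])]
latch_pivot [(0.8, [401.4, 271.5])]
latch_push [(0.61, [407.8, 298.5])]
stand [(0.82, [302.7, 275.2])]
scene {'camera_matrix': array([[487.67359319,   0.        , 316.17825758],
       [  0.        , 487.67359319, 228.93352529],
       [  0.        ,   0.        ,   1.        ]]), 'dist': array([-0.11339317,  0.        ,  0.        ,  0.        ,  0.        ]), 'origin': array([1056.31118483,  492.56625709,  688.4138046 ]), 'orientation': array([-1.14296462, -2.3313277 ,  1.0556163 ])}
lid_axis [(0.93, [344.8, 211.9])]
lid_push [(0.63, [309.4, 233.3])]
latch_pivot [(0.95, [267.3, 171.8])]
latch_push [(0.77, [279.8, 164.4])]
stand [(0.67, [346.0, 267.0])]
```

View pics/top0.png

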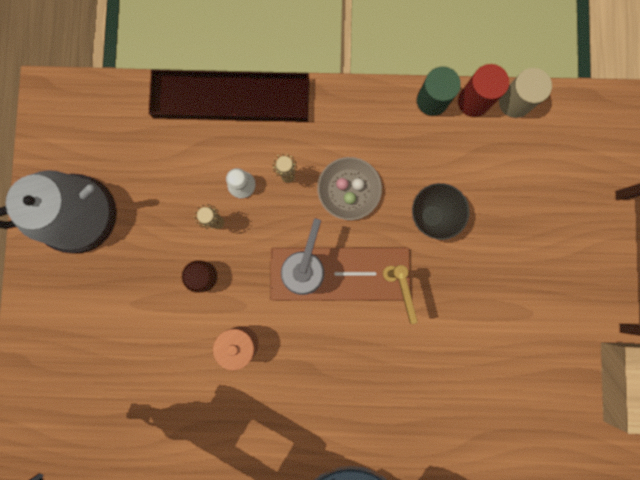

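View pics/scene0.png

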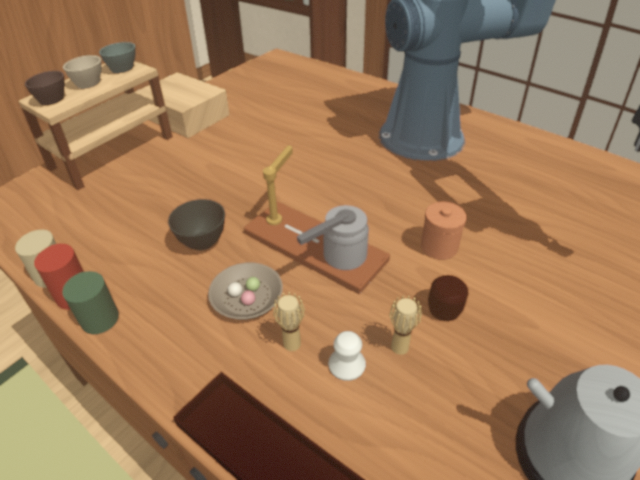

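```bash
cat > h.py <<'E'
import numpy as np, cv2
from workcell import manip
from scipy.spatial.transform import Rotation as R
def atz(c,px,z,m=None):
    m=m or manip.camera_model(c)
    u=cv2.undistortPoints(np.array([[px]],float),m['camera_matrix'],m['dist'])[0,0]
    d=R.from_rotvec(m['orientation']).as_matrix()@np.array([u[0],u[1],1])
    o=m['origin']; return (o+d*(z-o[2])/d[2])[:2]
def proj(c,p,m=None):
    m=m or manip.camera_model(c)
    Rm=R.from_rotvec(m['orientation']).as_matrix().T
    return cv2.projectPoints(np.array(p,float).reshape(-1,1,3),cv2.Rodrigues(Rm)[0],-Rm@m['origin'],m['camera_matrix'],m['dist'])[0][:,0]
E
python3 - <<'E'
from h import *
T={"top":dict(lid_axis=(298.6,271.7),lid_push=(314.1,227.6),latch_pivot=(401.4,271.5),latch_push=(407.8,298.5),stand=(302.7,275.2)),
"scene":dict(lid_axis=(344.8,211.9),lid_push=(309.4,233.3),latch_pivot=(267.3,171.8),latch_push=(279.8,164.4),stand=(346,267))}
Z=dict(lid_axis=122,lid_push=119,latch_pivot=139,latch_push=139,stand=0)
for n in Z: print(n,[atz(c,T[c][n],Z[n]).round(1) for c in T])
P={n:np.mean([atz(c,T[c][n],Z[n]) for c in T],0) for n in Z}
d=lambda a,b:P[b]-P[a]
ang=lambda v:np.arctan2(v[1],v[0])
for a,b in (("lid_axis","latch_pivot"),("lid_axis","lid_push"),("latch_pivot","latch_push")): print(a,b,np.linalg.norm(d(a,b)),ang(d(a,b)))
for n in ["whisk_a","whisk_holder","sweets_dish","copper_canister","tea_bowl","caddy"]:
    print(n,[(round(q['score'],2),atz("top",q['location'],0).round()) for q in manip.tip_of("top",n)[:3]])
E
```

```text
lid_axis [array([505.9, 115.4]), array([501.2, 103.8])]
lid_push [array([589.7,  88.8]), array([581.9,  86.5])]
latch_pivot [array([510.8, -72.7]), array([509.4, -77.1])]
latch_push [array([462.2, -84.8]), array([475.7, -74.3])]
stand [array([501.8, 112.2]), array([515.5, 119.6])]
lid_axis latch_pivot 184.6368940858571 -1.5356634711303452
lid_axis lid_push 85.07912592394057 -0.260851672891169
latch_pivot latch_push 41.38096186237891 -3.0297030763377455
whisk_a [(0.96, array([711., 151.])), (0.68, array([603., 297.])), (0.67, array([599.,  89.]))]
whisk_holder [(0.85, array([690., 241.])), (0.29, array([ 637., -166.]))]
sweets_dish [(0.67, array([692.,  20.]))]
copper_canister [(0.66, array([359., 245.]))]
tea_bowl [(0.91, array([ 635., -165.]))]
caddy [(0.95, array([496., 322.]))]
```

```bash
cat > fit.py <<'E'
from h import *
from scipy.optimize import minimize
def hull(c,pts,m):
    im=np.zeros((480,640),np.uint8)
    h=cv2.convexHull(proj(c,pts,m).astype(np.float32))
    cv2.fillConvexPoly(im,(h*16).round().astype(np.int32),255,lineType=cv2.LINE_AA,shift=4); return im/255.
def bar(L,w,z0,z1,o,a,s=0):
    e=np.array([np.cos(a),np.sin(a)]);n=np.array([-e[1],e[0]])
    return [[*(o+e*l+n*q),z] for l in(s,L) for q in(-w/2,w/2) for z in(z0,z1)]
def cyl(r,z0,z1,o):
    t=np.linspace(0,6.283,40); return [[o[0]+r*np.cos(a),o[1]+r*np.sin(a),z] for a in t for z in(z0,z1)]
def parts(p,yo=0):
    o=np.array(p[:2])*1.; yaw=p[2]; down=yaw-np.pi/2
    piv=o+180*np.array([np.cos(down),np.sin(down)])
    la=down+p[3]; ta=down+np.pi+p[4]
    return dict(lid=[bar(105,14,112,126,o,la),cyl(38,102,114,o),cyl(18,114,122,o)],
      latch=[bar(95,12,130,148,piv,ta),cyl(13,130,148,piv)],
      post=[cyl(8,20,130,piv)],
      can=[cyl(42,20,102,o)]),o,piv,la,ta
def union(c,L,m):
    r=np.zeros((480,640))
    for q in L: r=np.maximum(r,hull(c,q,m))
    return r
E
python3 - <<'E'
from fit import *
import pickle
out={}
for c in["top","scene"]:
    for n in["lid","latch","canister","stand"]:
        r=manip.masks_of(c,n)
        print(c,n,[(round(q['score'],2),q['mask'].sum(),np.round(q['location'])) for q in r[:2]])
        if r: out[c,n]=r[0]['mask']
M={c:manip.camera_model(c) for c in["top","scene"]}
pickle.dump((out,M),open("m.pkl","wb"))
for c in ["top","scene"]:
    im=cv2.imread(f"pics/{c}0.png")
    for n,col in(("lid",(0,255,0)),("latch",(255,0,255))):
        if (c,n) in out:
            cs,_=cv2.findContours(out[c,n].astype(np.uint8),0,2); cv2.drawContours(im,cs,-1,col,1)
    y,x=(190,240) if c=="top" else (130,220)
    cv2.imwrite(f"pics/{c}m.png",cv2.resize(im[y:y+150,x:x+200],None,fx=4,fy=4,interpolation=0))
E
```

```text
top lid [(0.72, np.int64(1616), array([306., 271.])), (0.69, np.int64(7746), array([341., 274.]))]
top latch [(0.58, np.int64(544), array([406., 289.])), (0.53, np.int64(1726), array([304., 271.]))]
top canister [(0.57, np.int64(1672), array([303., 268.]))]
top stand []
scene lid [(0.63, np.int64(1433), array([340., 224.]))]
scene latch [(0.75, np.int64(374), array([275., 164.]))]
scene canister [(0.59, np.int64(2853), array([348., 235.]))]
scene stand [(0.74, np.int64(7980), array([324., 241.])), (0.4, np.int64(413), array([274., 169.]))]
```

View pics/topm.png

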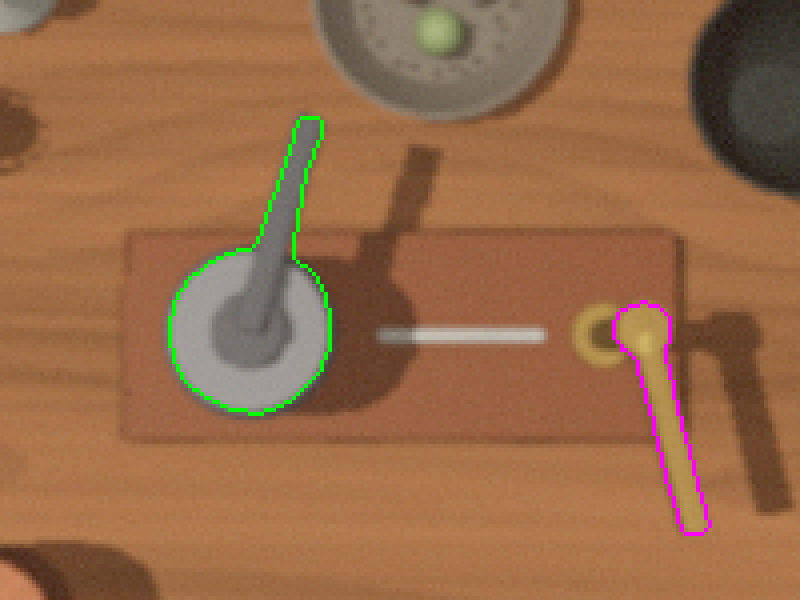

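View pics/scenem.png

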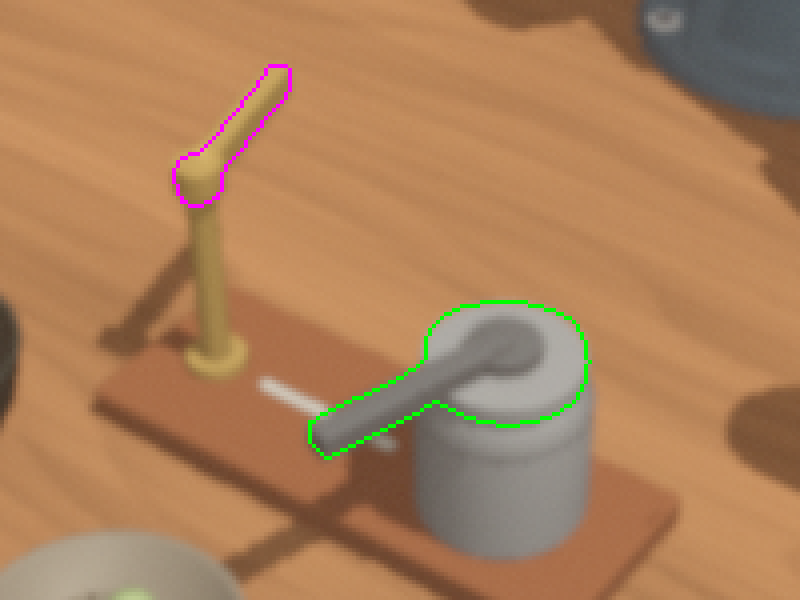

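```bash
cat > runfit.py <<'E'
from fit import *
import pickle
out,M=pickle.load(open("m.pkl","rb"))
def cost(p,cams):
    P=parts(p)[0]; s=0
    for c in cams:
        for n in("lid","latch"):
            if (c,n) in out: s+=np.abs(union(c,P[n],M[c])-out[c,n]).sum()/out[c,n].sum()
    return s
x0=np.array([503,110,0.035,1.27,1.65])
for cams in(["top"],["scene"],["top","scene"]):
    best=None
    for k in range(2):
        sx=np.vstack([x0]+[x0+d for d in np.diag([8,8,.06,.1,.1])*(1 if k==0 else -1)])
        r=minimize(cost,x0,args=(cams,),method="Nelder-Mead",options=dict(initial_simplex=sx,xatol=.01,fatol=1e-4,maxiter=500))
        if best is None or r.fun<best.fun: best=r
    print(cams,best.fun.round(3),best.x.round(3),parts(best.x)[2].round(1))
E
python3 runfit.py
```

```text
['top'] 0.298 [5.05679e+02 1.09127e+02 2.50000e-02 1.29000e+00 1.80600e+00] [510.2 -70.8]
['scene'] 0.492 [5.03497e+02 1.09409e+02 3.50000e-02 1.28400e+00 1.83600e+00] [509.7 -70.5]
['top', 'scene'] 0.815 [5.05507e+02 1.09334e+02 2.40000e-02 1.28400e+00 1.82700e+00] [509.8 -70.6]
```

jog_arm(
  rows=[
    [[0,0,0,0,0.12],[0,0,0,0,0.12],[0,0,0,0,0.12],[0,0,0,0,0.12],[0,0,0,0,0.12],[0,0,0,0,0.12],[0,0,0,0,0.12],[0,0,0,0,0.12],[0,0,0,0,0.12],[0,0,0,0,0.12],[0,0,0,0,0.12],[0,0,0,0,0.12]],
  ],
  force=30,
)

```text
time: 2.3
position: [188.4, 543.3, 231.3]
tcp_rot: [-3.124, 0.327, -0.0]
ft_force: [0.2, -0.8, 0.5]
gripper_width: 0.0
```

```bash
cat > st.py <<'E'
from h import *
def st():
    s=manip.sense(); Rm=R.from_rotvec(s['tcp_rot']).as_matrix()
    print("t",round(s['time'],2),"pos",s['position'].round(1),"xang",np.arctan2(Rm[1,0],Rm[0,0]).round(3),"zt",Rm[:,2].round(3),"F",s['ft_force'].round(1),"w",round(s['gripper_width'],3))
    return s['position'],Rm
def to(p,yaw=None):
    x,Rm=st(); d=Rm.T@(np.array(p)-x)/10; print("tool shift cm",d.round(2), "turn", None if yaw is None else round(np.arctan2(Rm[1,0],Rm[0,0])-yaw,3))
E
python3 - <<'E'
from st import *
to([591.7,122.4,230],-.262)
# board edges in top image
for a in((127,230),(678,230),(122,440),(683,440),(380,335),(545,335)):
    print(a,atz("top",(240+(a[0]-1.5)/4,190+(a[1]-1.5)/4),20).round(1))
E
```

```text
t 2.3 pos [188.4 543.3 231.3] xang -0.209 zt [ 0.  0. -1.] F [ 0.2 -0.8  0.5] w 0.0
tool shift cm [48.18 32.81  0.13] turn 0.053
(127, 230) [558.3 178.6]
(678, 230) [ 565.7 -108.8]
(122, 440) [449.3 177.4]
(683, 440) [ 457.  -112.3]
(380, 335) [507.   45.2]
(545, 335) [509.2 -40.4]
```

jog_arm(
  rows=[
    [[0,2.4,1.6,0,0.005],[0,2.4,1.6,0,0.005],[0,2.4,1.6,0,0.005],[0,2.4,1.6,0,0.005],[0,2.4,1.6,0,0.005],[0,2.4,1.6,0,0.005],[0,2.4,1.6,0,0.005],[0,2.4,1.6,0,0.005],[0,2.4,1.6,0,0.005],[0,2.4,1.6,0,0.005]],
  ],
)

```text
time: 3.13
position: [387.3, 332.6, 231.5]
tcp_rot: [-3.116, 0.397, -0.001]
ft_force: [0.9, -0.5, 0.1]
gripper_width: -0.001
```

jog_arm(
  rows=[
    [[0,2.4,1.6,0,0],[0,2.4,1.6,0,0],[0,2.4,1.6,0,0],[0,2.4,1.6,0,0],[0,2.4,1.6,0,0],[0,2.4,1.6,0,0],[0,2.4,1.6,0,0],[0,2.4,1.6,0,0],[0,0,0,0,0],[0,0,0,0,0]],
  ],
)

```text
time: 3.97
position: [541.0, 160.5, 231.1]
tcp_rot: [-3.116, 0.4, 0.001]
ft_force: [-0.3, -0.4, -1.4]
gripper_width: -0.005
```

```bash
python3 - <<'E'
from st import *
to([591.7,122.4,230],-.262)
cv2.imwrite("pics/w1.png",manip.snapshot("wrist")[:,:,::-1])
E
```

```text
t 3.97 pos [541.  160.5 231.1] xang -0.256 zt [-0.  0. -1.] F [-0.3 -0.4 -1.4] w -0.005
tool shift cm [5.87 2.41 0.1 ] turn 0.006
```

View pics/w1.png

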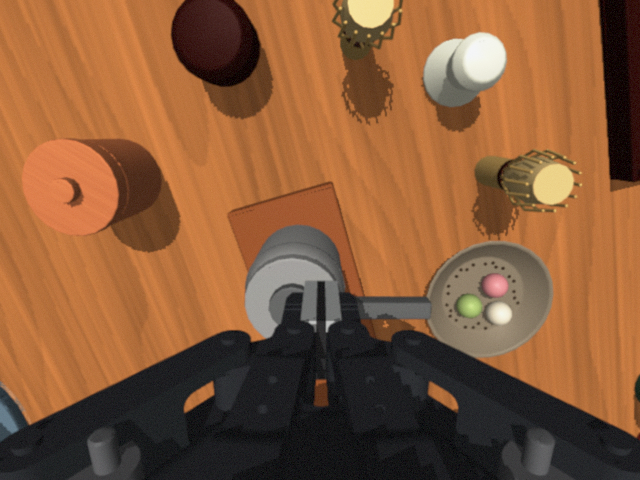

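jog_arm(
  rows=[
    [[0,3,1.2,0,0],[0,2.9,1.2,0,0],[0,0,0,0,0],[0,0,0,3.0,0],[0,0,0,3.0,0],[0,0,0,3.0,0],[0,0,0,2.0,0],[0,0,0,1.5,0],[0,0,0,0,0],[0,0,0,0,0]],
  ],
)

```text
time: 4.85
position: [590.2, 124.9, 105.8]
tcp_rot: [3.117, -0.394, -0.003]
ft_force: [0.2, -0.5, 0.2]
gripper_width: -0.003
```

```bash
python3 - <<'E'
from st import *
to([591.7,122.4,106],-.262)
cv2.imwrite("pics/s1.png",cv2.resize(manip.snapshot("scene")[130:280,220:420,::-1],None,fx=4,fy=4))
o=np.array([505.3,109.2]);down=.026-np.pi/2
x,Rm=st()
# plan: rows of tool shifts; start gap then arc
def F(a,d,r=80):
    f=down+a; e=np.array([np.cos(f),np.sin(f)]);n=np.array([-e[1],e[0]]); return o+r*e+d*n
pos=x[:2];xa=np.arctan2(Rm[1,0],Rm[0,0])
for a in np.arange(1.284,-.01,-.107):
    t=F(a,18); D=t-pos
    ex=np.array([np.cos(xa),np.sin(xa)]); ey=np.array([np.sin(xa),-np.cos(xa)])
    print(round(a,3),t.round(1),"shift",(D@ex/10).round(2),(D@ey/10).round(2),"turn",round(xa-(down+a),3)); pos=t; xa=down+a
E
```

```text
t 4.85 pos [590.2 124.9 105.8] xang -0.252 zt [-0.002  0.    -1.   ] F [ 0.2 -0.5  0.2] w -0.003
tool shift cm [ 0.21  0.2  -0.02] turn 0.01
t 4.9 pos [591.4 124.7 107.1] xang -0.252 zt [ 0.  0. -1.] F [ 0.7 -0.7  0.2] w 0.002
1.284 [587.2 106. ] shift 0.07 1.92 turn 0.009
1.177 [586.4  97.2] shift 0.15 0.86 turn 0.107
1.07 [584.7  88.6] shift 0.15 0.86 turn 0.107
0.963 [582.   80.3] shift 0.15 0.86 turn 0.107
0.856 [578.5  72.2] shift 0.15 0.86 turn 0.107
0.749 [574.1  64.6] shift 0.15 0.86 turn 0.107
0.642 [569.   57.5] shift 0.15 0.86 turn 0.107
0.535 [563.1  51. ] shift 0.15 0.86 turn 0.107
0.428 [556.6  45.2] shift 0.15 0.86 turn 0.107
0.321 [549.4  40.1] shift 0.15 0.86 turn 0.107
0.214 [541.8  35.8] shift 0.15 0.86 turn 0.107
0.107 [533.7  32.3] shift 0.15 0.86 turn 0.107
0.0 [525.4  29.7] shift 0.15 0.86 turn 0.107
```

View pics/s1.png

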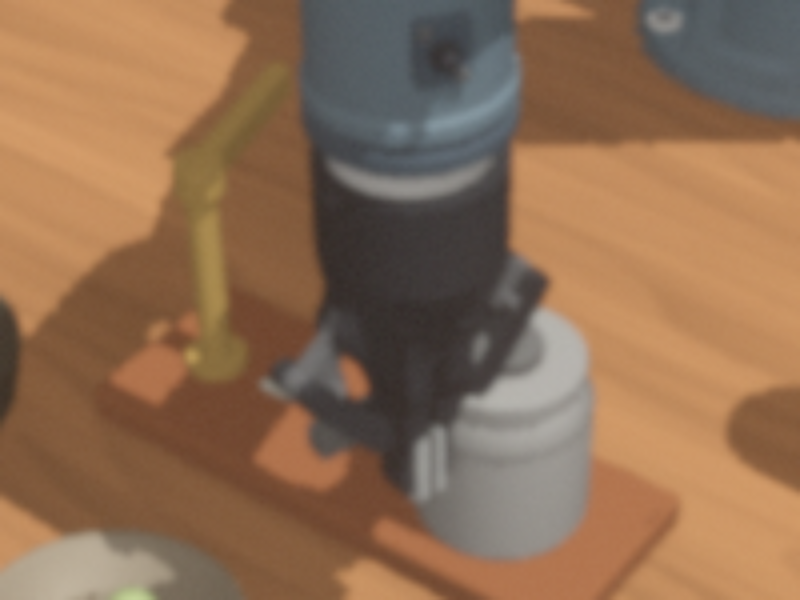

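jog_arm(
  rows=[
    [[0,0,0.5,-0.5,0.01],[0,0,0.7,0,0],[0,0,0.7,0,0],[0,0.15,0.86,0,0.107],[0,0.15,0.86,0,0.107],[0,0.15,0.86,0,0.107],[0,0.15,0.86,0,0.107],[0,0.15,0.86,0,0.107],[0,0.15,0.86,0,0.107],[0,0,0,0,0],[0,0,0,0,0]],
  ],
)

```text
time: 5.82
position: [568.7, 56.3, 112.0]
tcp_rot: [-2.827, 1.371, -0.002]
ft_force: [1.1, 0.6, -0.2]
gripper_width: 0.002
```

```bash
cat > plan.py <<'E'
from st import *
import sys
o=np.array([505.3,109.2]);down=.026-np.pi/2; piv=o+180*np.array([np.cos(down),np.sin(down)])
def plan(c,base,r,d,A):
    x,Rm=st(); pos=x[:2];xa=np.arctan2(Rm[1,0],Rm[0,0])
    def F(a):
        f=base+a; e=np.array([np.cos(f),np.sin(f)]);n=np.array([-e[1],e[0]]); return c+r*e+d*n
    for a in A:
        t=F(a); D=t-pos; ex=np.array([np.cos(xa),np.sin(xa)]); ey=np.array([np.sin(xa),-np.cos(xa)])
        want=base+a
        if c is piv: want-=np.pi
        tr=(xa-want+np.pi)%(2*np.pi)-np.pi
        print(round(a,3),t.round(1),"shift",(D@ex/10).round(2),(D@ey/10).round(2),"turn",round(tr,3)); pos=t; xa=want
E
python3 - <<'E'
from plan import *
plan(o,down,80,18,[.642,.535,.4,.3,.2,.1])
cv2.imwrite("pics/s2.png",cv2.resize(manip.snapshot("scene")[130:280,220:420,::-1],None,fx=4,fy=4))
cv2.imwrite("pics/t2.png",cv2.resize(manip.snapshot("top")[190:340,240:440,::-1],None,fx=4,fy=4))
E
```

```text
t 5.82 pos [568.7  56.3 112. ] xang -0.903 zt [ 0.001 -0.    -1.   ] F [ 1.1  0.6 -0.2] w 0.002
0.642 [569.   57.5] shift -0.08 -0.1 turn -0.0
0.535 [563.1  51. ] shift 0.15 0.86 turn 0.107
0.4 [554.7  43.8] shift 0.17 1.09 turn 0.135
0.3 [548.   39.2] shift 0.14 0.81 turn 0.1
0.2 [540.8  35.3] shift 0.14 0.81 turn 0.1
0.1 [533.2  32.1] shift 0.14 0.81 turn 0.1
```

View pics/s2.png

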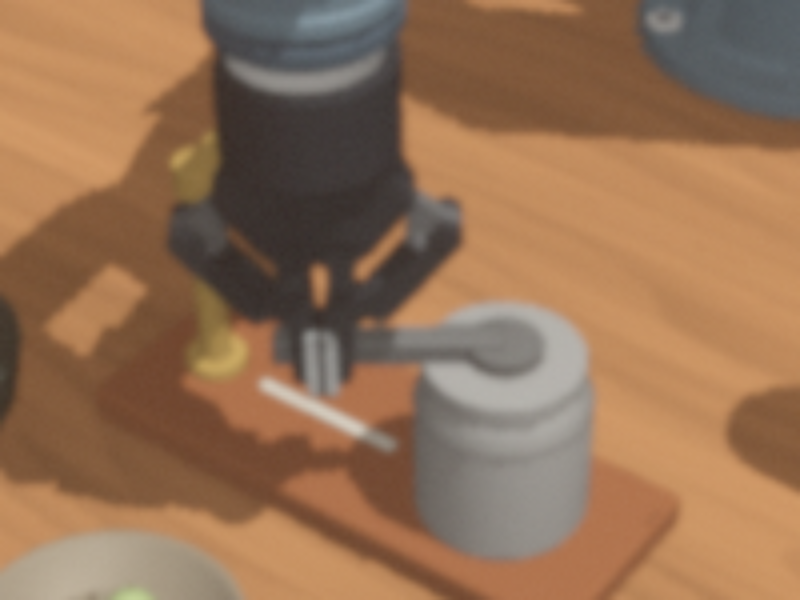

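View pics/t2.png

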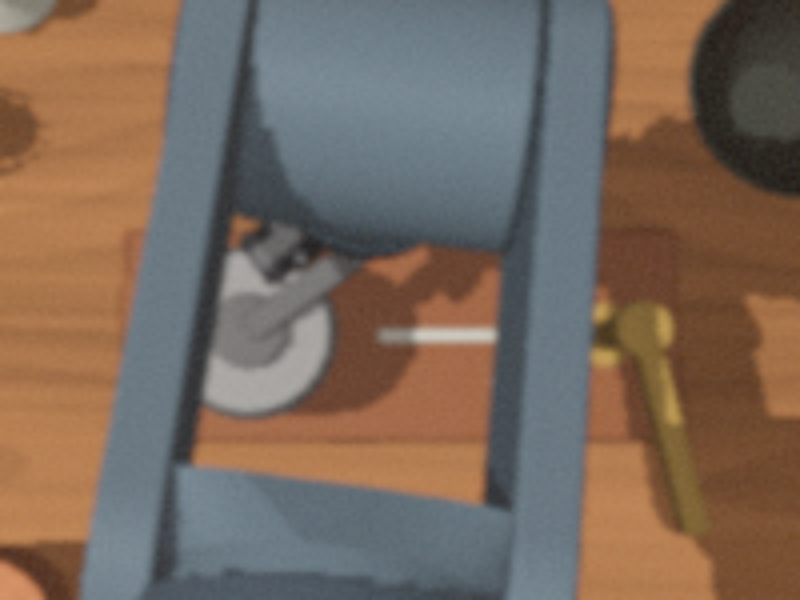

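jog_arm(
  rows=[
    [[0,0.1,0.8,0,0.107],[0,0.1,0.8,0,0.107],[0,0.15,0.8,0,0.1],[0,0.1,0.6,0,0.08],[0,0.1,0.6,0,0.08],[0,0.05,0.4,0,0.05],[0,0,0,0,0],[0,0,0,0,0]],
  ],
)

```text
time: 6.58
position: [535.6, 34.8, 111.4]
tcp_rot: [-2.376, 2.055, 0.0]
ft_force: [0.3, -0.2, 0.5]
gripper_width: 0.001
```

```bash
python3 - <<'E'
from plan import *
plan(o,down,80,18,[.1,0])
cv2.imwrite("pics/s3.png",cv2.resize(manip.snapshot("scene")[130:280,220:420,::-1],None,fx=4,fy=4))
cv2.imwrite("pics/t3.png",cv2.resize(manip.snapshot("top")[190:340,240:440,::-1],None,fx=4,fy=4))
cv2.imwrite("pics/w3.png",manip.snapshot("wrist")[:,:,::-1])
E
```

```text
t 6.58 pos [535.6  34.8 111.4] xang -1.426 zt [ 0.  0. -1.] F [ 0.3 -0.2  0.5] w 0.001
0.1 [533.2  32.1] shift 0.23 0.27 turn 0.019
0 [525.4  29.7] shift 0.14 0.81 turn 0.1
```

View pics/s3.png

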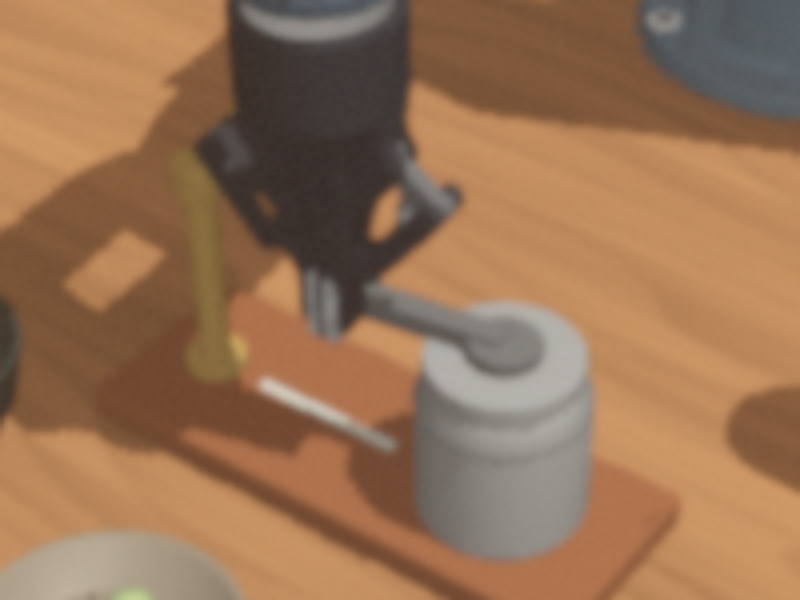

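View pics/t3.png

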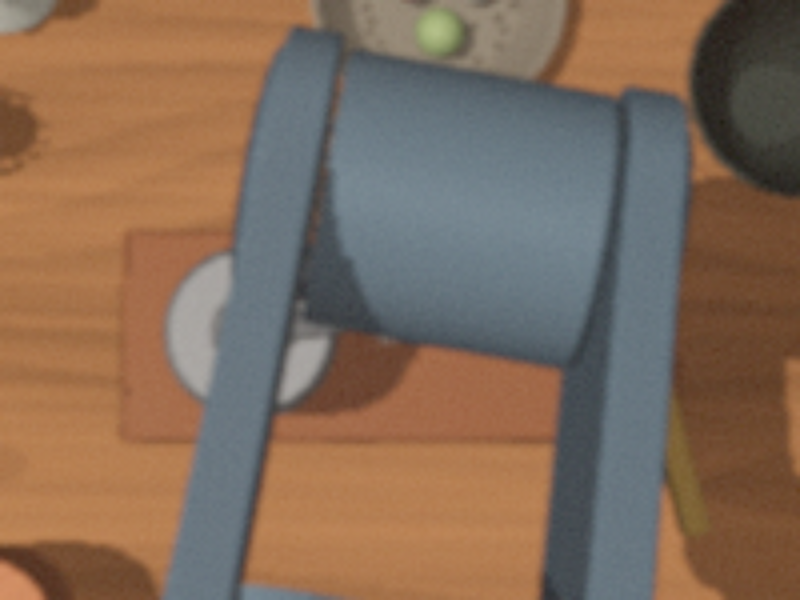

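View pics/w3.png

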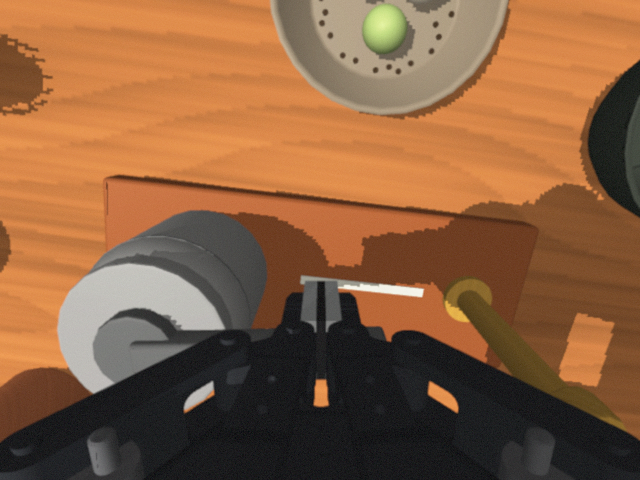

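jog_arm(
  rows=[
    [[0,0.05,0.35,0,0.05],[0,0.05,0.3,0,0.035],[0,0,0,0,0],[0,0,0,0,0]],
  ],
)

```text
time: 7.07
position: [529.2, 32.9, 111.3]
tcp_rot: [2.286, -2.155, -0.0]
ft_force: [0.3, 0.1, -0.2]
gripper_width: 0.002
```

```bash
python3 - <<'E'
from plan import *
plan(o,down,80,18,[.05,0])
E
```

```text
t 7.07 pos [529.2  32.9 111.3] xang -1.512 zt [-0.  0. -1.] F [ 0.3  0.1 -0.2] w 0.002
0.05 [529.3  30.8] shift 0.21 0.0 turn -0.017
0 [525.4  29.7] shift 0.08 0.4 turn 0.05
```

jog_arm(
  rows=[
    [[0,0,-1.2,0,0],[0,0,-1.2,0,0],[0,0,0,-3,0],[0,0,0,-3,0],[0,0,0,-3,0],[0,3,1,0,0],[0,3,1.5,0,0],[0,3,2,0,0],[0,3,2,0,0],[0,3,2,0,0],[0,3,2,0,0],[0,3,2,0,0]],
  ],
)

```text
time: 8.07
position: [439.1, -183.4, 201.3]
tcp_rot: [-2.286, 2.155, 0.001]
ft_force: [0.9, -0.8, 0.1]
gripper_width: 0.002
```

```bash
python3 - <<'E'
from plan import *
st()
cv2.imwrite("pics/s4.png",cv2.resize(manip.snapshot("scene")[130:280,220:420,::-1],None,fx=4,fy=4))
cv2.imwrite("pics/t4.png",cv2.resize(manip.snapshot("top")[190:340,240:440,::-1],None,fx=4,fy=4))
E
```

```text
t 8.07 pos [ 439.1 -183.4  201.3] xang -1.512 zt [-0.  0. -1.] F [ 0.9 -0.8  0.1] w 0.002
```

View pics/s4.png

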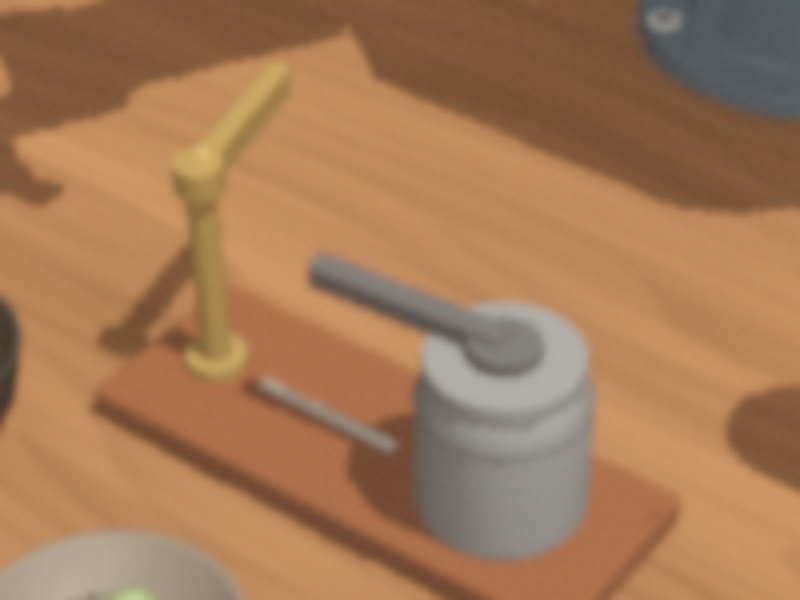

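View pics/t4.png

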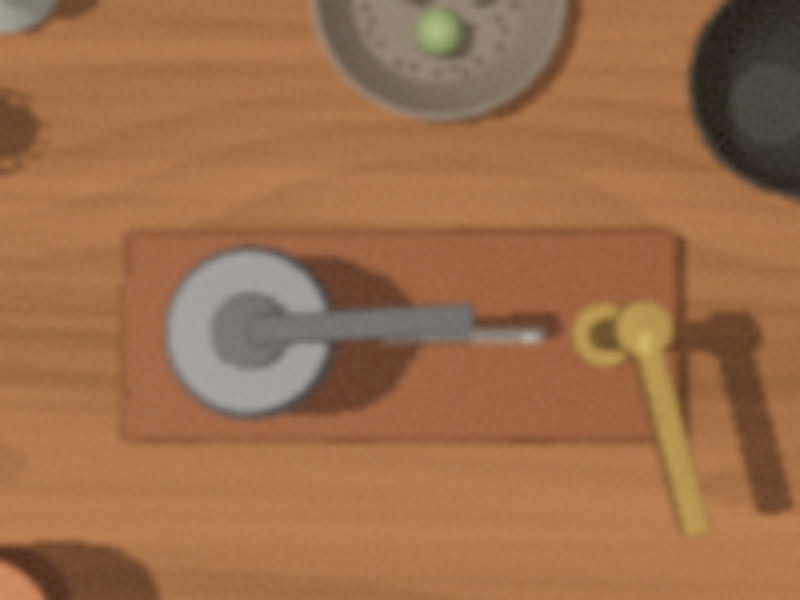

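Both views are clear: the arm is just short of closed, lying slightly above the board's centre line in the top view. I'll measure its angle.

```bash
cat > meas.py <<'E'
from plan import *
from fit import *
M={c:manip.camera_model(c) for c in["top","scene"]}
def meas():
    P0=None; masks={}
    for c in M:
        for n in("lid","latch"):
            r=manip.masks_of(c,n); 
            for q in r[:2]: print(c,n,round(q['score'],2),q['mask'].sum(),np.round(q['location']))
            if r: masks[c,n]=r[0]['mask']
    return masks
def fitang(masks,x0,cams,n):
    # fixed stand + per-camera small xy offset; 1 joint
    i=3 if n=="lid" else 4
    def cost(v):
        p=np.array([505.3+v[0],109.2+v[1],.026,0,0.]);p[i]=v[2]
        P=parts(p)[0]; return sum(np.abs(union(c,P[n],M[c])-masks[c,n]).sum()/masks[c,n].sum() for c in cams)
    s=np.array([[0,0,x0],[3,0,x0],[0,3,x0],[0,0,x0+.08]])
    r=minimize(cost,s[0],method="Nelder-Mead",options=dict(initial_simplex=s,xatol=.002,fatol=1e-5)); return r.x.round(3),round(r.fun,3)
E
python3 - <<'E'
from meas import *
k=meas()
for n,x0 in(("lid",.05),("latch",1.81)):
    for c in M:
        if (c,n) in k: print(n,c,fitang(k,x0,[c],n))
# direct edges of the arm in top crop
for a in((472,306),(472,331),(330,315),(330,339)):
    print(a,atz("top",(240+(a[0]-1.5)/4,190+(a[1]-1.5)/4),126).round(1))
E
```

```text
top lid 0.65 1542 [309. 273.]
top latch 0.94 553 [407. 290.]
scene lid 0.82 1429 [342. 217.]
scene latch 0.78 453 [279. 163.]
lid top (array([ 0.016, -0.161,  0.052]), np.float64(0.108))
lid scene (array([-1.401, -0.732,  0.052]), np.float64(0.125))
latch top (array([0.353, 0.659, 1.817]), np.float64(0.205))
latch scene (array([2.77 , 3.85 , 1.845]), np.float64(0.149))
(472, 306) [519.    6.1]
(472, 331) [507.4   5.9]
(330, 315) [513.1  71.8]
(330, 339) [502.   71.5]
```

jog_arm(
  rows=[
    [[0,-3,-2.0,0,0],[0,-3,-2.0,0,0],[0,-3,-2.0,0,0],[0,-3,-2.0,0,0],[0,-3,-2,0,0],[0,-3,-1.5,0,0],[0,-3,-1,0,0.03],[0,0,0,0,0],[0,0,0,0,0]],
  ],
)

```text
time: 9.12
position: [553.0, 37.5, 200.8]
tcp_rot: [2.258, -2.184, -0.001]
ft_force: [0.2, -0.4, -0.9]
gripper_width: 0.003
```

```bash
python3 - <<'E'
from plan import *
to([547,30.3,201],down)
E
```

```text
t 9.12 pos [553.   37.5 200.8] xang -1.537 zt [-0.001  0.    -1.   ] F [ 0.2 -0.4 -0.9] w 0.003
tool shift cm [ 0.7   0.62 -0.02] turn 0.007
```

jog_arm(
  rows=[
    [[0,0.7,0.6,0,0.007],[0,0,0,3,0],[0,0,0,3,0],[0,0,0,2.9,0],[0,0,0.5,0,0],[0,0,0.5,0,0],[0,0,0.4,0,0],[0,0,0,0,0],[0,0,0,0,0]],
  ],
)

```text
time: 9.87
position: [534.4, 26.3, 114.6]
tcp_rot: [-2.241, 2.198, -0.005]
ft_force: [0.3, 0.1, -0.4]
gripper_width: -0.0
```

```bash
python3 - <<'E'
from plan import *
to([525.4,29.7,112],down)
E
```

```text
t 9.87 pos [534.4  26.3 114.6] xang -1.551 zt [ 0.004 -0.001 -1.   ] F [ 0.3  0.1 -0.4] w -0.0
tool shift cm [-0.36  0.89  0.25] turn -0.006
```

```bash
cat >> plan.py <<'E'
def avg(n=6):
    P=[];Y=[]
    for i in range(n):
        manip.snapshot("top"); s=manip.sense(); P.append(s['position']); Rm=R.from_rotvec(s['tcp_rot']).as_matrix(); Y.append(np.arctan2(Rm[1,0],Rm[0,0]))
    P=np.array(P); print("avg",P.mean(0).round(2),"sd",P.std(0).round(2),"xang",np.mean(Y).round(4),"t",round(s['time'],2)); return P.mean(0),np.mean(Y)
E
python3 - <<'E'
from plan import *
p,y=avg(); D=np.array([525.4,29.7,112])-p
print(D@[np.cos(y),np.sin(y),0],D@[np.sin(y),-np.cos(y),0],y-down)
E
```

```text
avg [534.06  26.62 113.5 ] sd [0.31 0.14 0.57] xang -1.5509 t 10.17
-3.2535218972790023 8.601616469338053 -0.006118415545830702
```

Push the remaining ~8.6 mm.

jog_arm(
  rows=[
    [[0,-0.1,0.25,0,-0.006],[0,-0.1,0.25,0,0],[0,-0.1,0.2,0,0],[0,0,0.15,0,0],[0,0,0,0,0],[0,0,0,0,0]],
  ],
)

```text
time: 10.67
position: [524.6, 29.6, 112.4]
tcp_rot: [-2.25, 2.193, 0.0]
ft_force: [0.7, -1.6, 0.8]
gripper_width: -0.0
```

```bash
python3 - <<'E'
from plan import *
p,y=avg(4)
E
```

```text
avg [524.6   29.64 112.28] sd [0.01 0.02 0.03] xang -1.5451 t 10.87
```

jog_arm(
  rows=[
    [[0,0,-1.2,0,0],[0,0,-1.2,0,0],[0,0,0,-3,0],[0,0,0,-3,0],[0,0,0,-3,0],[0,3,1,0,0],[0,3,1.5,0,0],[0,3,2,0,0],[0,3,2,0,0],[0,3,2,0,0],[0,3,2,0,0],[0,3,2,0,0]],
  ],
)

```text
time: 11.87
position: [427.7, -183.7, 202.1]
tcp_rot: [-2.25, 2.192, 0.001]
ft_force: [0.7, -0.4, 0.3]
gripper_width: 0.002
```

```bash
python3 - <<'E'
from meas import *
st()
for c in("top","scene"):
    im=manip.snapshot(c); im=im[190:340,240:440] if c=="top" else im[130:280,220:420]
    cv2.imwrite(f"pics/{c}5.png",cv2.resize(im[:,:,::-1],None,fx=4,fy=4))
k=meas()
for n,x0 in(("lid",0),("latch",1.81)):
    for c in M:
        if (c,n) in k: print(n,c,fitang(k,x0,[c],n))
E
```

```text
t 11.87 pos [ 427.7 -183.7  202.1] xang -1.545 zt [-0.001  0.001 -1.   ] F [ 0.7 -0.4  0.3] w 0.002
top lid 0.69 1535 [304. 274.]
top latch 0.71 502 [407. 290.]
scene lid 0.56 1382 [341. 216.]
scene lid 0.38 1235 [290. 316.]
scene latch 0.92 423 [278. 164.]
lid top (array([-1.193, -0.319,  0.01 ]), np.float64(0.105))
lid scene (array([-1.987, -0.671,  0.003]), np.float64(0.154))
latch top (array([0.194, 0.982, 1.831]), np.float64(0.324))
latch scene (array([1.903, 3.054, 1.847]), np.float64(0.221))
```

View pics/top5.png

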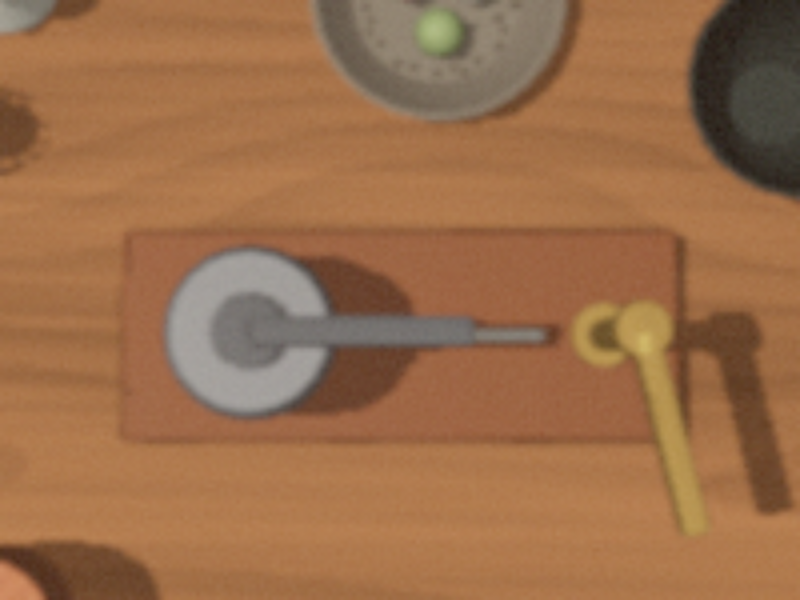

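jog_arm(
  rows=[
    [[0,0,0,0,-0.12],[0,0,0,0,-0.12],[0,0,0,0,-0.12],[0,0,0,0,-0.12],[0,0,0,0,-0.12],[0,0,0,0,-0.12],[0,0,0,0,-0.12],[0,0,0,0,-0.12],[0,0,0,0,-0.12],[0,0,0,0,-0.12],[0,0,0,0,-0.12],[0,0,0,0,-0.12]],
  ],
)

```text
time: 13.17
position: [429.8, -181.4, 202.1]
tcp_rot: [-3.137, 0.151, 0.001]
ft_force: [0.7, -0.8, -0.4]
gripper_width: 0.004
```

jog_arm(
  rows=[
    [[0,0,0,0,-0.12],[0,0,0,0,-0.12],[0,0,0,0,-0.12],[0,0,0,0,-0.03],[0,0,0,0,0]],
  ],
)

```text
time: 13.58
position: [429.8, -181.4, 202.1]
tcp_rot: [-3.108, -0.452, 0.0]
ft_force: [-0.3, 0.2, -0.8]
gripper_width: -0.0
```

```bash
python3 - <<'E'
from plan import *
avg(3)
print(piv); plan(piv,down+np.pi,45,35,[1.83])
E
```

```text
avg [ 429.61 -181.85  202.15] sd [0.08 0.19 0.03] xang 0.2858 t 13.73
[509.97947274 -70.73916343]
t 13.73 pos [ 429.5 -182.1  202.2] xang 0.285 zt [-0.  0. -1.] F [ 0.   0.5 -0.1] w -0.001
1.83 [ 476.6 -117. ] shift 6.35 -4.92 turn 0.0
```

jog_arm(
  rows=[
    [[0,2.1,-1.6,0,0],[0,2.1,-1.6,0,0],[0,2.1,-1.6,0,0],[0,0,0,2.5,0],[0,0,0,2.5,0],[0,0,0,1.6,0],[0,0,0,0,0],[0,0,0,0,0],[0,0,0,0,0]],
  ],
)

```text
time: 14.48
position: [476.8, -119.5, 137.4]
tcp_rot: [3.109, 0.446, 0.002]
ft_force: [-0.3, 0.1, 0.3]
gripper_width: -0.004
```

```bash
python3 - <<'E'
from plan import *
avg(3)
plan(piv,down+np.pi,45,17,[1.83,1.73,1.63,1.43,.2,.1,0])
cv2.imwrite("pics/s6.png",cv2.resize(manip.snapshot("scene")[90:240,180:380,::-1],None,fx=4,fy=4))
E
```

```text
avg [ 477.1  -119.73  137.79] sd [0.03 0.03 0.04] xang 0.2847 t 14.63
t 14.63 pos [ 477.1 -119.7  137.8] xang 0.285 zt [ 0.002 -0.001 -1.   ] F [0.3 0.6 0.8] w -0.001
1.83 [471.6 -99.7] shift 0.04 -2.08 turn -0.001
1.73 [468.9 -95.7] shift -0.15 -0.46 turn 0.1
1.63 [466.6 -91.5] shift -0.15 -0.46 turn 0.1
1.43 [463.3 -82.5] shift -0.25 -0.93 turn 0.2
0.2 [483.3 -30.7] shift 1.39 -5.37 turn 1.23
0.1 [487.5 -28.2] shift -0.15 -0.46 turn 0.1
0 [491.8 -26.2] shift -0.15 -0.46 turn 0.1
```

View pics/s6.png

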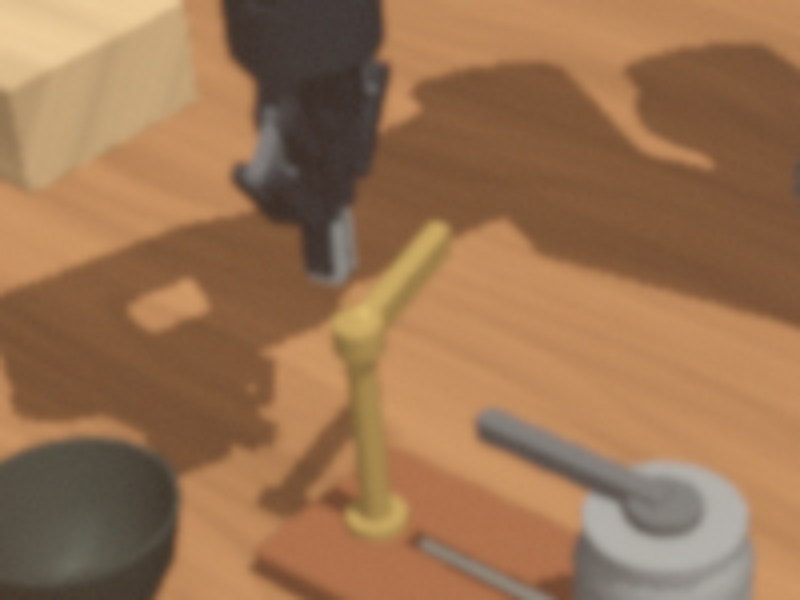

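jog_arm(
  rows=[
    [[0,0,-0.6,0.3,0],[0,0,-0.7,0,0],[0,0,-0.7,0,0],[0,-0.15,-0.46,0,0.1],[0,-0.15,-0.46,0,0.1],[0,-0.15,-0.46,0,0.1],[0,-0.15,-0.46,0,0.1],[0,-0.15,-0.46,0,0.1],[0,-0.15,-0.46,0,0.1],[0,-0.15,-0.46,0,0.1],[0,0,0,0,0],[0,0,0,0,0]],
  ],
)

```text
time: 15.68
position: [460.4, -67.6, 133.3]
tcp_rot: [-3.075, 0.641, 0.0]
ft_force: [-0.2, 0.2, 0.0]
gripper_width: -0.003
```

```bash
python3 - <<'E'
from plan import *
avg(3)
plan(piv,down+np.pi,45,17,[1.13,1.03,.93])
cv2.imwrite("pics/s7.png",cv2.resize(manip.snapshot("scene")[90:240,180:380,::-1],None,fx=4,fy=4))
E
```

```text
avg [460.56 -68.04 133.31] sd [0.03 0.14 0.  ] xang -0.412 t 15.83
t 15.83 pos [460.6 -68.2 133.3] xang -0.413 zt [-0.  0. -1.] F [-0.3 -0.4 -0.6] w -0.001
1.13 [461.9 -68.2] shift 0.12 -0.06 turn 0.002
1.03 [462.4 -63.4] shift -0.15 -0.46 turn 0.1
0.93 [463.4 -58.7] shift -0.15 -0.46 turn 0.1
```

View pics/s7.png

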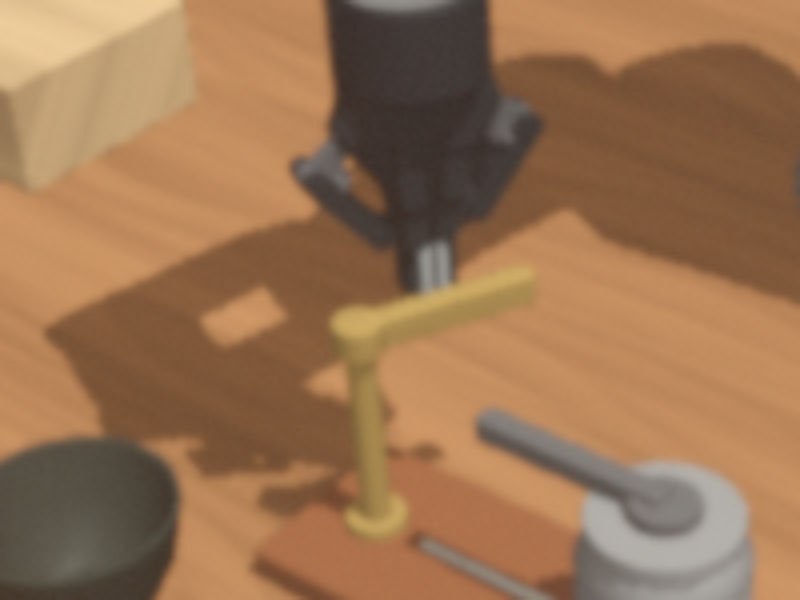

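Working well. The next rows take it to about 0.1.

jog_arm(
  rows=[
    [[0,-0.1,-0.5,0,0.1],[0,-0.15,-0.46,0,0.1],[0,-0.15,-0.46,0,0.1],[0,-0.15,-0.46,0,0.1],[0,-0.15,-0.46,0,0.1],[0,-0.15,-0.46,0,0.1],[0,-0.15,-0.46,0,0.1],[0,-0.15,-0.46,0,0.1],[0,-0.15,-0.46,0,0.1],[0,-0.1,-0.3,0,0.1],[0,0,0,0,0],[0,0,0,0,0]],
  ],
)

```text
time: 16.88
position: [484.1, -29.5, 133.2]
tcp_rot: [2.391, -2.037, -0.0]
ft_force: [-0.2, -0.3, -0.3]
gripper_width: 0.001
```

```bash
python3 - <<'E'
from plan import *
avg(3)
plan(piv,down+np.pi,45,17,[.13,.06,0])
cv2.imwrite("pics/s8.png",cv2.resize(manip.snapshot("scene")[90:240,180:380,::-1],None,fx=4,fy=4))
E
```

```text
avg [484.04 -29.63 133.23] sd [0.01 0.03 0.03] xang -1.4121 t 17.03
t 17.03 pos [484.  -29.6 133.3] xang -1.413 zt [ 0. -0. -1.] F [-0.3 -0.7  1. ] w 0.005
0.13 [486.2 -28.9] shift -0.04 -0.22 turn 0.002
0.06 [489.2 -27.4] shift -0.11 -0.32 turn 0.07
0 [491.8 -26.2] shift -0.09 -0.27 turn 0.06
```

View pics/s8.png

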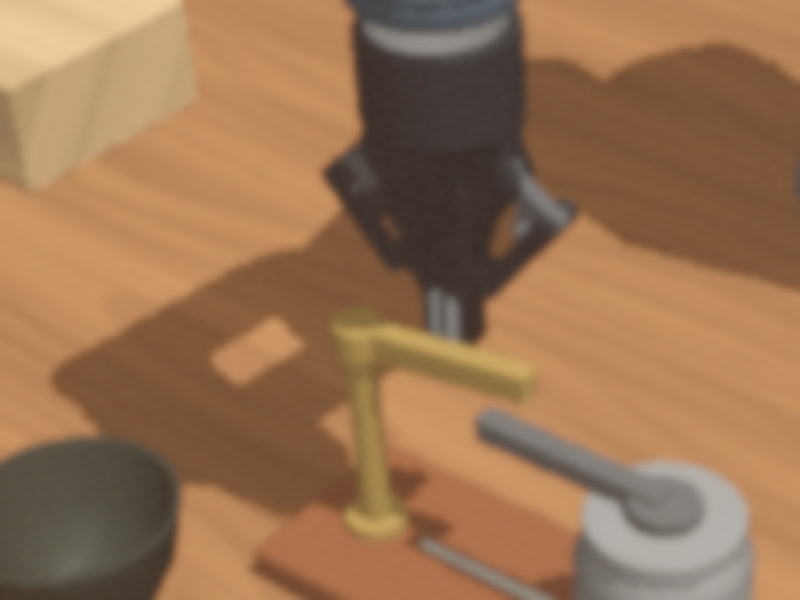

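jog_arm(
  rows=[
    [[0,-0.1,-0.3,0,0.04],[0,-0.05,-0.25,0,0.03],[0,0,0,0,0],[0,0,0,0,0]],
  ],
)

```text
time: 17.42
position: [489.3, -27.3, 133.3]
tcp_rot: [-2.316, 2.122, -0.0]
ft_force: [-0.3, -0.1, 0.5]
gripper_width: 0.001
```

```bash
python3 - <<'E'
from plan import *
avg(3)
E
```

```text
avg [489.31 -27.28 133.32] sd [0.01 0.01 0.02] xang -1.4838 t 17.57
```

jog_arm(
  rows=[
    [[0,0,1.2,0,0],[0,0,1.2,0,0],[0,0,0,-3,0],[0,0,0,-3,0],[0,3,1,0,0],[0,3,1,0,0],[0,3,1,0,0],[0,3,0.5,0,0],[0,3,0,0,0],[0,0,0,0,0],[0,0,0,0,0]],
  ],
)

```text
time: 18.48
position: [443.3, -183.0, 193.3]
tcp_rot: [-2.312, 2.127, -0.0]
ft_force: [-0.9, -0.2, 0.0]
gripper_width: 0.002
```

```bash
cat > look.py <<'E'
from meas import *
import sys
t=sys.argv[1]
avg(2)
for c in("top","scene"):
    im=manip.snapshot(c); im=im[190:340,240:440] if c=="top" else im[130:280,220:420]
    cv2.imwrite(f"pics/{c}{t}.png",cv2.resize(im[:,:,::-1],None,fx=4,fy=4))
k=meas()
for n,x0 in(("lid",0),("latch",0.03)):
    for c in M:
        if (c,n) in k: print(n,c,fitang(k,x0,[c],n))
E
python3 look.py 9
```

```text
avg [ 443.16 -181.47  193.11] sd [0.02 0.36 0.03] xang -1.4855 t 18.58
top lid 0.79 1531 [306. 273.]
top latch 0.89 462 [383. 274.]
scene lid 0.72 1320 [342. 216.]
scene lid 0.64 8487 [318. 236.]
scene latch 0.6 534 [287. 178.]
lid top (array([-0.693, -1.43 ,  0.007]), np.float64(0.124))
lid scene (array([-2.139, -0.779,  0.009]), np.float64(0.21))
latch top (array([0.01 , 0.932, 0.058]), np.float64(0.26))
latch scene (array([-0.239, -0.409,  0.014]), np.float64(0.283))
```

View pics/top9.png

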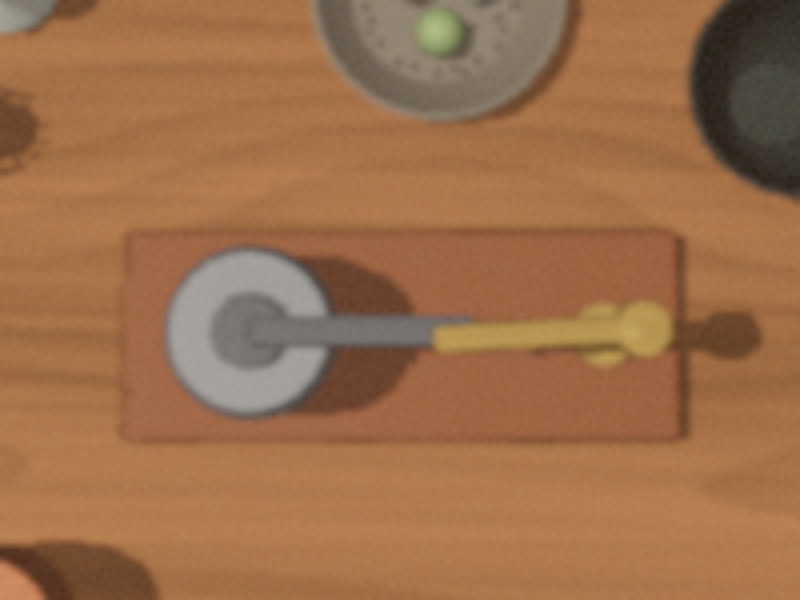

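View pics/scene9.png

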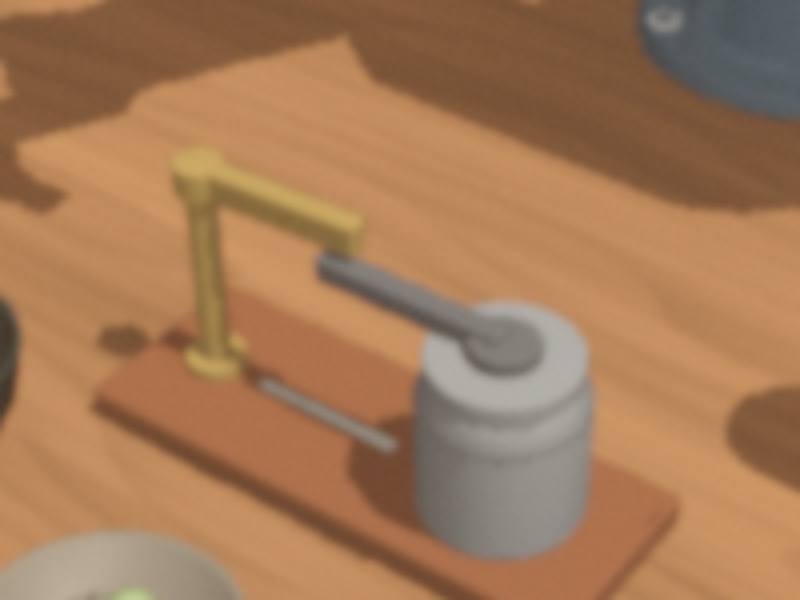

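```bash
cat > yel.py <<'E'
from meas import *
def yel():
    res={}
    for c in M:
        im=manip.snapshot(c); hsv=cv2.cvtColor(im,cv2.COLOR_RGB2HSV)
        res[c]=im,hsv
    return res
def barline(c,p0,p1,im):
    # saturated yellow: b channel ratio; sample perpendicular profiles along projected bar
    lab=cv2.cvtColor(im,cv2.COLOR_RGB2LAB).astype(np.float32)
    return lab
def cost_latch(c,im):
    hsv=cv2.cvtColor(im,cv2.COLOR_RGB2HSV)
    m=((hsv[...,0]>=19)&(hsv[...,0]<=32)&(hsv[...,1]>90)).astype(float)
    # region around bar only (30..95 mm out)
    def f(v):
        p=np.array([505.3+v[0],109.2+v[1],.026,0,v[2]]);q,o_,pv,la,ta=parts(p)
        return np.abs(hull(c,bar(95,12,130,148,pv,ta,30),M[c])-m*reg).sum()
    p=np.array([505.3,109.2,.026,0,.03]);_,_,pv,_,ta=parts(p)
    reg=(hull(c,bar(110,40,130,148,pv,ta,30),M[c])>.5).astype(float)
    s=np.array([[0,0,.03],[3,0,.03],[0,3,.03],[0,0,.1]])
    r=minimize(f,s[0],method="Nelder-Mead",options=dict(initial_simplex=s,xatol=.001,fatol=1e-4)); return r.x.round(3),r.fun,(m*reg).sum()
if __name__=="__main__":
    for c in M: print(c,cost_latch(c,manip.snapshot(c)))
E
python3 yel.py
```

```text
top (array([ 0.225, -2.114,  0.043]), np.float64(98.07058823529412), np.float64(210.0))
scene (array([-0.579, -2.319, -0.013]), np.float64(197.31372549019608), np.float64(225.0))
```

```bash
python3 - <<'E'
from yel import *
for nm,pts in(("top",((434,340),(550,333.5),(645,329))),):
    q=[atz("top",(240+(a[0]-1.5)/4,190+(a[1]-1.5)/4),148) for a in pts]; print(np.round(q,1))
    d=q[0]-q[2]; print(np.linalg.norm(d),np.arctan2(d[1],d[0])-(down+np.pi))
for c,(y,x) in(("top",(190,240)),("scene",(130,220))):
    im=manip.snapshot(c)[:,:,::-1].copy(); im=cv2.resize(im[y:y+150,x:x+200],None,fx=4,fy=4)
    for a,col in((0,(0,255,0)),(.06,(255,0,255))):
        _,_,pv,_,ta=parts(np.array([505.3,109.2,.026,0,a]))
        P=np.array(bar(95,12,148,148,pv,ta))[[0,2,6,4]]
        uv=(proj(c,P,M[c])-[x,y])*4+1.5
        cv2.polylines(im,[uv.round().astype(int)],True,col,1)
    cv2.imwrite(f"pics/{c}10.png",im)
E
```

```text
[[502.3  24.7]
 [506.6 -27.5]
 [509.8 -70.2]]
95.22647975061493 0.05226644068117792
```

View pics/top10.png

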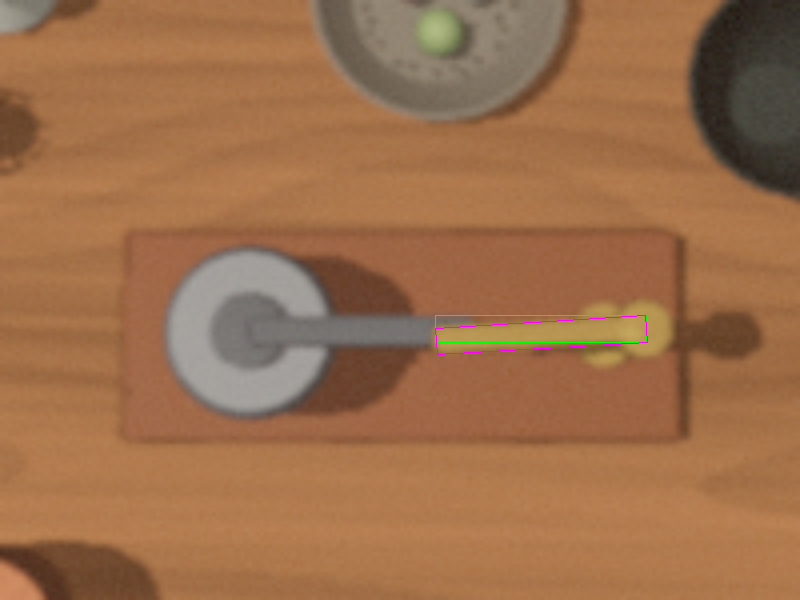

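View pics/scene10.png

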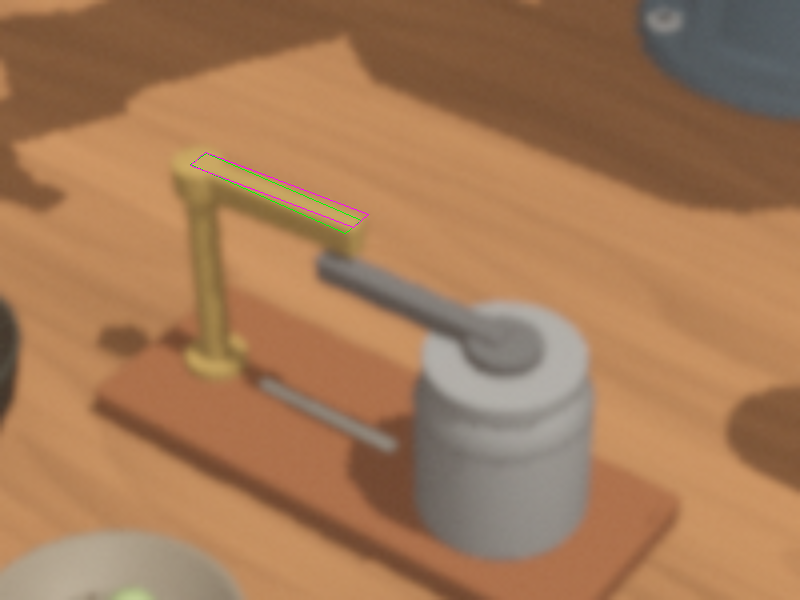

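jog_arm(
  rows=[
    [[0,-3,0,0,0],[0,-3,-0.5,0,0],[0,-3,-1,0,0],[0,-3,-1,0,0],[0,-3.2,-1.3,0,0.053],[0,0,0,0,0],[0,0,0,3,0],[0,0,0,2.9,0],[0,0,0,0,0],[0,0,0,0,0]],
  ],
)

```text
time: 19.92
position: [466.9, -26.9, 133.3]
tcp_rot: [2.256, -2.183, -0.006]
ft_force: [0.2, 0.3, -0.5]
gripper_width: 0.004
```

```bash
python3 - <<'E'
from plan import *
p,y=avg(3)
D=np.array([491.5,-26.3,134])-p
print(D@[np.cos(y),np.sin(y),0],D@[np.sin(y),-np.cos(y),0],D[2],y-down)
E
```

```text
avg [468.94 -27.61 135.51] sd [0.51 0.16 0.53] xang -1.5383 t 20.07
-0.5810870160120372 -22.591203235309578 -1.5107241957531983 0.006454769247808079
```

jog_arm(
  rows=[
    [[0,0,-0.6,0.1,0],[0,0,-0.6,0,0],[0,0,-0.4,0,0],[0,0,-0.3,0,0],[0,0,0,0,0],[0,0,0,0,0],[0,0,0,0,0]],
  ],
)

```text
time: 20.65
position: [487.0, -26.3, 133.1]
tcp_rot: [2.257, -2.184, -0.001]
ft_force: [-0.3, 0.2, -0.6]
gripper_width: 0.0
```

```bash
python3 - <<'E'
from plan import *
p,y=avg(3)
D=np.array([491.5,-26.3,134])-p
print(D@[np.cos(y),np.sin(y),0],D@[np.sin(y),-np.cos(y),0],D[2],y-down)
E
```

```text
avg [487.02 -26.32 133.17] sd [0.01 0.02 0.03] xang -1.538 t 20.8
0.13122040224174397 -4.4766689015466286 0.8265663371978462 0.0068295741945767485
```

jog_arm(
  rows=[
    [[0,0,-0.2,0,0],[0,0,-0.15,0,0],[0,0,-0.1,0,0],[0,0,0,0,0],[0,0,0,0,0]],
  ],
)

```text
time: 21.22
position: [491.7, -26.2, 133.2]
tcp_rot: [2.258, -2.185, -0.0]
ft_force: [0.2, 0.4, 0.1]
gripper_width: -0.0
```

```bash
python3 - <<'E'
from plan import *
p,y=avg(3)
E
```

```text
avg [491.67 -26.24 133.2 ] sd [0.01 0.03 0.01] xang -1.538 t 21.37
```

jog_arm(
  rows=[
    [[0,0,1.2,0,0],[0,0,1.2,0,0],[0,0,0,-3,0],[0,0,0,-3,0],[0,3,1,0,0],[0,3,1,0,0],[0,3,1,0,0],[0,3,0.5,0,0],[0,3,0,0,0],[0,0,0,0,0],[0,0,0,0,0]],
  ],
)

```text
time: 22.28
position: [437.7, -179.6, 193.5]
tcp_rot: [-2.254, 2.188, -0.001]
ft_force: [-1.3, -0.2, 0.1]
gripper_width: -0.0
```

```bash
python3 look.py 11;  python3 - <<'E'
from yel import *
for c,(y,x) in(("top",(190,240)),("scene",(130,220))):
    im=manip.snapshot(c)[:,:,::-1].copy(); im=cv2.resize(im[y:y+150,x:x+200],None,fx=4,fy=4)
    for a,col in((0,(0,255,0)),):
        _,_,pv,_,ta=parts(np.array([505.3,109.2,.026,0,a]))
        P=np.array(bar(95,12,148,148,pv,ta))[[0,2,6,4]]
        uv=(proj(c,P,M[c])-[x,y])*4+1.5
        cv2.polylines(im,[uv.round().astype(int)],True,col,1)
    cv2.imwrite(f"pics/{c}12.png",im)
E
```

```text
avg [ 437.65 -178.03  193.25] sd [0.01 0.37 0.05] xang -1.5389 t 22.38
top lid 0.86 1449 [304. 273.]
top latch 0.88 458 [382. 271.]
top latch 0.54 7245 [342. 272.]
scene lid 0.74 1377 [344. 216.]
scene latch 0.62 540 [286. 180.]
lid top (array([-0.586,  0.287, -0.003]), np.float64(0.17))
lid scene (array([-0.928, -1.754, -0.016]), np.float64(0.159))
latch top (array([0.91 , 1.104, 0.016]), np.float64(0.273))
latch scene (array([ 0.579,  0.675, -0.02 ]), np.float64(0.254))
```

View pics/top12.png

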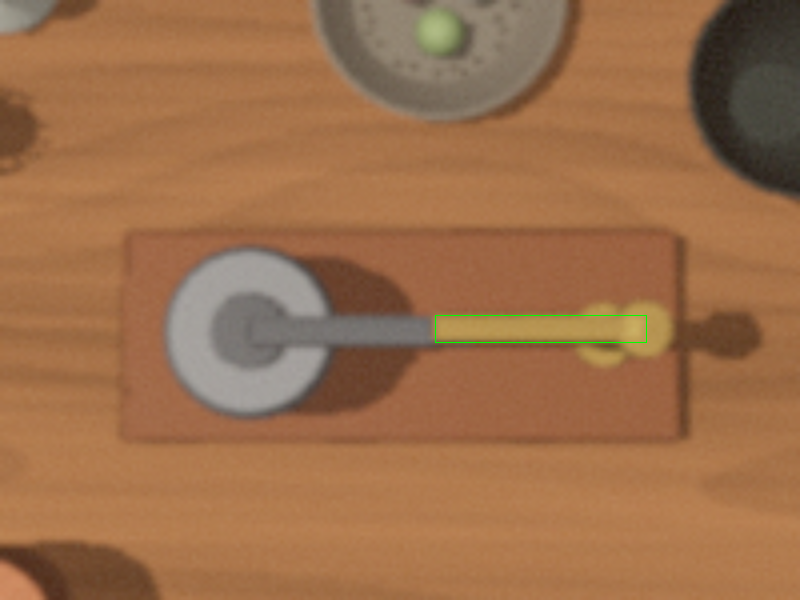

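View pics/scene11.png

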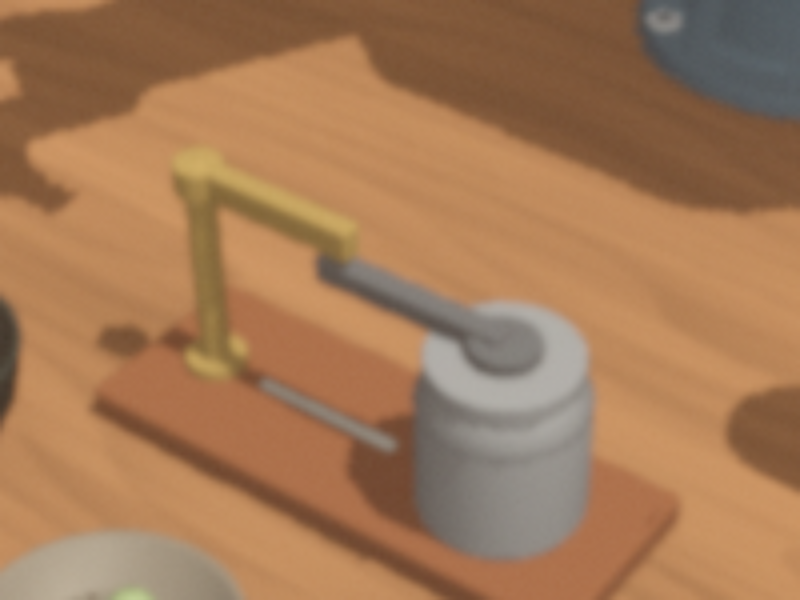

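View pics/top11.png

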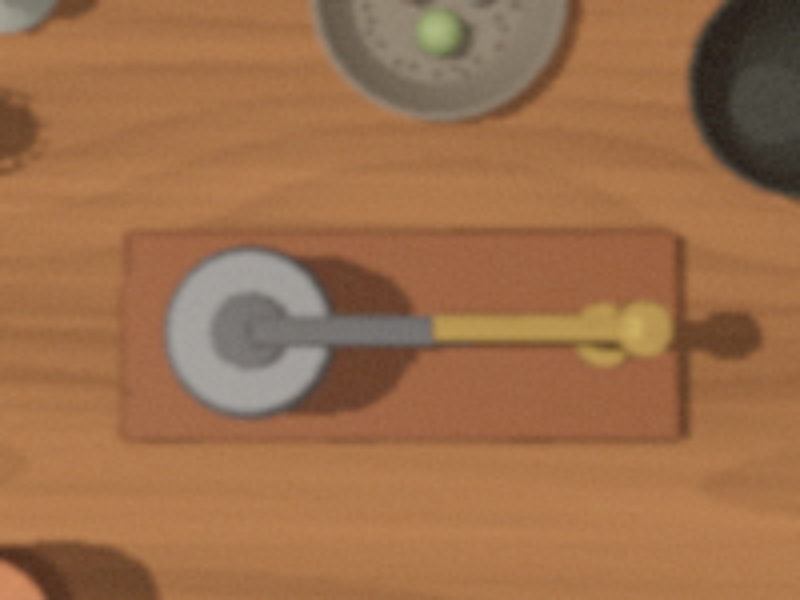

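The latch bar lies exactly on the projected "0" outline. Both the bar and the arm are on the centre line, and the gripper is clear, so I'm handing in.

```bash
python3 -c "
from workcell import manip
print(manip.finish_job())"
```

```text
the job is handed in; nothing more can be done
None
```

I closed the canister and handed the job in at about 22.5 s of the 54 s. `finish_job` gives no verdict, so the result rests on my own last checks.

- **Lid:** I pushed the arm clockwise from about 1.28 rad until it pointed at the latch post, backing off once to measure. The last measurement put it at -0.003 rad from the top camera and -0.016 rad from the scene camera.
- **Latch:** I then pushed the brass bar clockwise from about 1.83 rad until it lay over the end of the arm. It measured +0.016 rad from the top camera and -0.020 rad from the scene camera. In the top picture the bar fills the projected outline for angle 0.
- **Disagreements:** The two cameras differ by up to about 0.04 rad on the latch, partly from the roughly 2 mm calibration error. An earlier colour-based check of the latch fitted badly in the scene view, so I relied on the outline overlay and the measured position of the finger instead.
- **Everything else:** I used only the shut fingertips, and every wrist force reading was under about 2 N. The last pictures show the canister in its stand, with the gripper well clear. The dish and tea bowl are unmoved where they show. I did not photograph the whisks, holder, caddy and copper canister again at the end, but the arm never came near them at their height.

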